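# Load the film rolls on the gravity rack by thickness

### The arm

A 7-joint arm with a two-finger parallel gripper is mounted at the origin on the work surface. World frame = base frame: x ahead of the robot, y to its left, z up, the work surface at z = 0. Lengths are in m, angles in rad, forces in N, time in s.
With the tool pointing down it reaches from about 0.4 to 0.85 m from the base axis. Payload 10.4 kg.
Tool frame: the origin (TCP) lies at the very end of the fingers, on their centre line; the grasp point (between the pads) lies r.tcp_to_grasp behind it (r.tcp_to_grasp is the distance from the TCP to the grasp point, in m); z points along the fingers, y is the line along which they close (so a half turn about z gives the same grasp; the last joint's range is limited). The gripper opens to 87 mm and grips with 3 to 60 N. Pads are 19 mm wide; open, the fingers measure 117 mm over their backs; the gripper's body (75 mm by 190 mm) begins 51 mm behind the grasp point.
Start: joints at [1.297, 0.332, -0.065, 1.46, 0.022, 1.35, -0.088], TCP at [0.155, -0.605, 0.195] pointing down, gripper open.
Joint ranges: [-2.6, 2.6], [-0.5, 2.12], [-1.47, 1.34], [0.16, 2.42], [-1.27, 4.41], [0.06, 2.06], [-2.6, 2.6]. Speed limits (rad/s): [2.22, 2.22, 2.79, 2.79, 3.14, 3.14, 3.14].

### API

Orientations are given as a unit quaternion [x, y, z, w].
In Python, from bench import monitor, cams, ticket, r gives the robot as it stands.
- The arm moves only by the shell command python3 -m crank 'ROWS' [OPENING] [FORCE]. ROWS is a JSON object whose one key "steps" holds a list of rows, each a list of 2 entries, a list of its own where there are three numbers: the shift along the world's x, y, z in units of 25 mm (1.0 is 25 mm), then the turn, a rotation vector about the world's x, y, z in units of 5 degrees (1.0 is 5 degrees). In form: {"steps": [[[x, y, z], [ax, ay, az]], ...]}. A call has 1 to 10 rows; each row shifts and turns the commanded pose from where the row before left it; what a row does not reach is not made up. A row lasts 1/12 s, in which the tool goes at most 41.7 mm and 7.16 degrees, less where a joint would pass 70% of its speed; a pose out of reach is approached as far as the arm can. A call is refused whole if a number of a shift passes 1 or a number of a turn 1, either way. A call with a gripper value outside its range is refused whole. OPENING is the finger opening in mm, from 0 to 87, set as the call begins (- or left out, the last holds). The fingers move at their own pace and stop on an object; FORCE is the grip in N (left out, the last holds). Time passes only in rows, so rows that do not move let the fingers close. It gives the time, the measured TCP pose, the force, the opening and the grip force at its end, in the units of the state.
- monitor.read_state(): the state, without advancing time (a new reading comes with each control period).
- cams.camera(name): name is "side" or "top" or "wrist"; returns a dict with "pixels" (480x640x3 uint8, blue, green, red), "z_map" (480x640 float32, m along the optical axis (not along the pixel's ray), 0 where there is no reading), "vfov" (degrees; the focal length in pixels is half the picture's height over the tangent of half this angle, whatever the lens; pixels are square), "cx", "cy" (the principal point, pixels), "k1" (the pictures are not rectified: a ray, as slopes to the right and down, at radius r is drawn at 1 + k1 r^2 times it, then the intrinsics apply), "T" (4x4, takes a point from camera to world coordinates). Camera axes: x right, y up, looking along -z (the intrinsics and any distortion apply to the point x, -y, -z); pixel columns grow to the right and rows downward; lengths in m; the calibration is good to about 2 mm. A picture is of the moment at which its call begins.
- ticket.close_job(): hands the job in; it is judged then, once.
The state is a dict: "time": time; "joint_positions": joint angles; "joint_vel": joint speeds; "joint_torque": joint torques, N m; "ee_pos": TCP position; "eef_rot": TCP orientation; "ft_force": force on the tool from outside, world axes, zero at the start; "torque": the same for the moment, N m; "width": finger opening in m; "grip_force": force on a finger pad.
Only numpy, scipy, OpenCV 4.12 (cv2) and the standard library are available. Lean on these libraries where they do the work, as an engineer would, in place of code of your own. Each camera call takes 0.05 s, during which the arm holds its last target. There are 200 camera calls.

### The job

Load the four film rolls onto the sloping rack for packing, lying across it, so that they roll down and come to rest in one row against the red stop in order of thickness: the thickest roll at the stop, then thinner and thinner, the thinnest last, each touching the one before. Leave the carton and the empty ring core where they stand.

Things in the scene. Friction and masses are not known exactly. Their poses are not given: they have to be found in the camera images.
- rack: Fixed sloping rack, 282 x 152 mm: blue deck, red stop bar (40 mm above the deck) across its low end at +x, 14 mm high steel guides 140 mm apart along both sides. Origin on the bench under the deck's middle, z up. Deck surface: 36 mm up at x = 0, falling 6 degrees towards +x (away from the robot): 51 mm up at the high end x = -149 mm, 23 mm at the stop x = +119 mm.
- rack_load (a point): Point on the rack's deck surface, on its centre line, 50 mm from the high end (rack x = -100 mm, 46.5 mm above the bench). A roll laid across the deck here (its axis along the rack's y) and let go rolls freely down to the stop or to the roll before it. Axes as the rack's.
- roll_white: Loose roll of white film, 62 mm diameter, 110 mm long, about 0.3 kg. Origin at its middle, on its axis; own y runs along the roll. At the start it lies on a fixed black rubber pad, 3 mm thick, 60 x 100 mm, between 5 mm high chocks near its two ends that stop it rolling; its middle 70 mm is free for fingers that close across the diameter.
- roll_yellow: Loose roll of yellow film, 52 mm diameter, 110 mm long, about 0.21 kg. Origin at its middle, on its axis; own y runs along the roll. At the start it lies on a fixed black rubber pad, 3 mm thick, 60 x 100 mm, between 5 mm high chocks near its two ends that stop it rolling; its middle 70 mm is free for fingers that close across the diameter.
- roll_orange: Loose roll of orange film, 42 mm diameter, 110 mm long, about 0.14 kg. Origin at its middle, on its axis; own y runs along the roll. At the start it lies on a fixed black rubber pad, 3 mm thick, 60 x 100 mm, between 5 mm high chocks near its two ends that stop it rolling; its middle 70 mm is free for fingers that close across the diameter.
- roll_green: Loose roll of green film, 32 mm diameter, 110 mm long, about 0.09 kg. Origin at its middle, on its axis; own y runs along the roll. At the start it lies on a fixed black rubber pad, 3 mm thick, 60 x 100 mm, between 5 mm high chocks near its two ends that stop it rolling; its middle 70 mm is free for fingers that close across the diameter.
- crate: Fixed blue open crate of empty cores, 240 mm (its x) by 140 mm by 70 mm high; origin under its centre. Not part of the work.
- carton: Loose cardboard carton with a pale tape band, 70 x 100 x 50 mm high, beyond the rolls; origin under its centre. To be left alone.
- core: Loose empty cardboard ring core standing on end, 80 mm outer diameter, 50 mm high, beyond the rolls; origin under its centre. To be left alone.
Not all that is in view belongs to the job. Of the things that look like the roll_orange, take the one that is farthest from the robot's base at the start.

How it is judged:
By the outcome, as a careful person would: the job done as asked, in the order asked, and still so for the second after the job is handed in, with the robot touching nothing.
It also fails if it takes over 104 s, if anything falls off the work surface, if the arm or the gripper's body presses on something with over 40 N, if the wrist force passes 120 N, or if a joint passes its speed limit or range.

## Working session

There is one attempt and no reset: what is moved stays moved. The work goes in short steps, Python scripts to look and compute and a shell command to move; the robot and the scene stay as the last step left them, time stands still between calls to the robot, and variables do not carry over. Pictures are saved under pics/ and viewed, at most 14 in all, crops included, and the job is handed in when it is done.

```bash
mkdir -p pics; ls; cat > h.py <<'E'
import numpy as np, cv2
from bench import monitor, cams, ticket, r
def grab(n):
    c=cams.camera(n); c['f']=240/np.tan(np.radians(c['vfov'])/2); return c
def cloud(c):
    f=c['f']; K=np.array([[f,0,c['cx']],[0,f,c['cy']],[0,0,1.]])
    u,v=np.meshgrid(np.arange(640.),np.arange(480.))
    p=cv2.undistortPoints(np.stack([u.ravel(),v.ravel()],1)[:,None],K,np.array([c['k1'],0,0,0.]))[:,0]
    z=c['z_map'].ravel()
    P=np.stack([p[:,0]*z,-p[:,1]*z,-z,np.ones_like(z)],1)@c['T'].T
    P=P[:,:3].reshape(480,640,3); P[c['z_map']==0]=np.nan
    return P
E
python3 - <<'E'
from h import *
for n in ('top','side'):
    c=grab(n); cv2.imwrite(f'pics/{n}0.png',c['pixels']); P=cloud(c); np.savez(f'{n}0.npz',P=P,px=c['pixels']); print(n,c['k1'],c['T'][:3,3],c['f'])
s=monitor.read_state(); print(s, r.tcp_to_grasp)
E
```

```text
pics
top -0.11693551910117903 [ 0.37153881 -0.02625517  1.00537543] 462.94020691246607
side -0.0682207110378985 [-0.21054501  0.76262228  0.66691221] 519.7788188862422
{'time': 0.1, 'joint_positions': array([ 1.29738531,  0.33282619, -0.06472347,  1.46078137,  0.02158834,
        1.34987436, -0.08849516]), 'joint_vel': array([ 0.0014193 , -0.00149589, -0.00046475, -0.00207869, -0.00061216,
       -0.00011922, -0.0014392 ]), 'joint_torque': array([ 1.63394758e-03, -6.24547791e+01,  2.46989750e-02, -3.90718067e+01,
       -6.14281395e-02,  3.66626366e-02,  1.01135404e-04]), 'ee_pos': array([ 0.15505074, -0.60511316,  0.19445889]), 'eef_rot': array([ 9.92144220e-01,  1.25097918e-01, -8.98705910e-05, -5.90446290e-04]), 'ft_force': array([-0.78411148,  0.27887047,  0.02763935]), 'torque': array([-0.01378224, -0.02579781, -0.04218054]), 'grip_force': 0.0, 'width': 0.08672052841498869} 0.0187
```

View pics/top0.png

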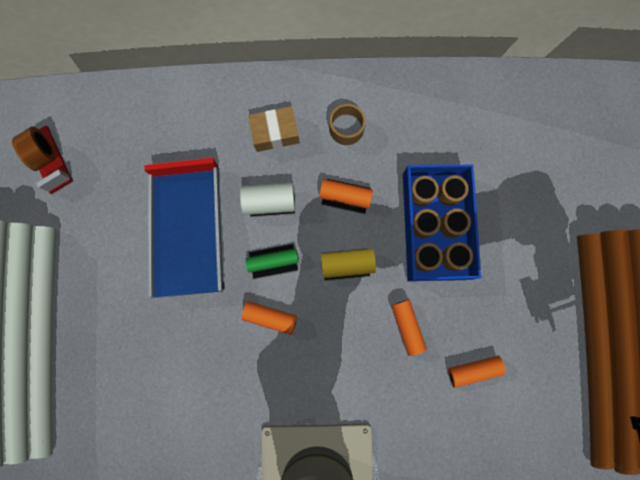

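View pics/side0.png

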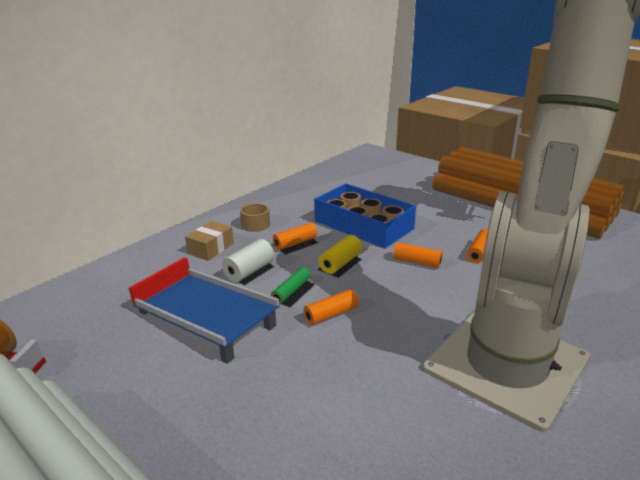

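The top view shows the rack at (185,230), the white roll at (268,198), green at (272,260) and yellow at (348,263). The orange roll farthest from the base is at (346,193). The other orange lookalikes are at (269,317), (409,327) and (477,371). The carton (273,127) and ring core (347,122) sit beyond the rolls.

```bash
python3 - <<'E'
from h import *
d=np.load('top0.npz'); P=d['P']; hsv=cv2.cvtColor(d['px'],cv2.COLOR_BGR2HSV)
print('T check base px',P[450,290],P[230,185])
def meas(name,box,R):
    x0,y0,x1,y1=box; Q=P[y0:y1,x0:x1].reshape(-1,3); h=hsv[y0:y1,x0:x1].reshape(-1,3)
    m=Q[:,2]>R*1.1+.003   # upper part
    if name!='white': m&=h[:,1]>110
    Q=Q[m]; Q=Q[np.isfinite(Q).all(1)]
    # min-area rect of xy
    rc=cv2.minAreaRect((Q[:,:2]*1000).astype(np.float32)); 
    b=cv2.boxPoints(rc); e=[b[1]-b[0],b[2]-b[1]]; L=[np.linalg.norm(k) for k in e]; a=e[int(np.argmax(L))]
    ang=(np.degrees(np.arctan2(a[1],a[0])))%180
    print(name,'ctr',np.round(rc[0],1),'size',np.round(L,1),'axis deg',round(ang,1),'ztop',round(np.percentile(Q[:,2],97)*1000,1),len(Q))
meas('white',(230,170,305,225),.031)
meas('yellow',(312,240,385,287),.026)
meas('orange',(312,170,382,215),.021)
meas('green',(238,240,308,280),.016)
# rack
hsv_b=(hsv[...,0]>100)&(hsv[...,0]<130)&(hsv[...,1]>120)
m=np.zeros((480,640),bool); m[165:300,145:222]=1; m&=hsv_b&np.isfinite(P[...,2])
Q=P[m]; rc=cv2.minAreaRect((Q[:,:2]*1000).astype(np.float32)); print('deck',rc,cv2.boxPoints(rc).round(0).tolist())
A=np.c_[Q[:,:2],np.ones(len(Q))]; print('plane',np.linalg.lstsq(A,Q[:,2],rcond=None)[0])
red=((hsv[...,0]<6)|(hsv[...,0]>174))&(hsv[...,1]>150); m=np.zeros((480,640),bool); m[150:180,140:225]=1; m&=red&np.isfinite(P[...,2]);Q=P[m];Q=Q[Q[:,2]>.055]
rc=cv2.minAreaRect((Q[:,:2]*1000).astype(np.float32)); print('stop',rc,Q[:,2].max())
for n,bx in (('carton',(245,100,302,152)),('core',(325,100,368,146)),('crate',(400,160,484,284))):
    x0,y0,x1,y1=bx;Q=P[y0:y1,x0:x1].reshape(-1,3);Q=Q[Q[:,2]>.035]; print(n,Q.min(0).round(3),Q.max(0).round(3))
E
```

```text
T check base px [0.06500946 0.05612745 0.00990624] [0.53227681 0.26958346 0.04012196]
white ctr [595.9  91.4] size [110.9  62.1] axis deg 92.3 ztop 66.0 1473
yellow ctr [453.4 -75.1] size [110.3  49.4] axis deg 93.8 ztop 56.7 1240
orange ctr [604.  -76.4] size [ 41.7 111.9] axis deg 75.5 ztop 46.3 964
green ctr [465.3  85.6] size [109.2  31.8] axis deg 98.0 ztop 37.0 731
deck ((529.2542724609375, 273.57073974609375), (267.64202880859375, 137.4788055419922), 4.169349193572998) [[391.0, 332.0], [401.0, 195.0], [668.0, 215.0], [658.0, 352.0]]
plane [-0.10590436 -0.00791493  0.09538584]
stop ((672.9219970703125, 279.82623291015625), (14.616037368774414, 150.7986602783203), 4.119177341461182) 0.06787356636898068
carton [0.714 0.024 0.035] [0.8   0.132 0.055]
core [ 0.723 -0.124  0.035] [ 0.803 -0.045  0.054]
crate [ 0.411 -0.347  0.035] [ 0.653 -0.204  0.075]
```

```bash
python3 -m crank '{"steps":[[[0.6,0.96,0],[0,0,0.54]],[[0.6,0.96,0],[0,0,0.54]],[[0.6,0.96,0],[0,0,0.54]],[[0.6,0.96,0],[0,0,0.54]],[[0.6,0.96,0],[0,0,0.54]],[[0.6,0.96,0],[0,0,0.54]],[[0.6,0.96,0],[0,0,0.54]],[[0.6,0.96,0],[0,0,0.54]],[[0.6,0.96,0],[0,0,0.54]],[[0.6,0.96,0],[0,0,0.54]]]}' 87
python3 -m crank '{"steps":[[[0.6,0.96,0],[0,0,0.54]],[[0.6,0.96,0],[0,0,0.54]],[[0.6,0.96,0],[0,0,0.54]],[[0.6,0.96,0],[0,0,0.54]],[[0.6,0.96,0],[0,0,0.54]],[[0.6,0.96,0],[0,0,0.54]],[[0.6,0.96,0],[0,0,0.54]],[[0.6,0.96,0],[0,0,0.54]],[[0.6,0.96,0],[0,0,0.54]],[[0.6,0.96,0],[0,0,0.54]]]}'
```

```text
time: 0.93
ee_pos: [0.3055, -0.3641, 0.1949]
eef_rot: [0.935, 0.354, -0.0, -0.0]
ft_force: [1.0, -0.6, 0.5]
width: 0.0869
grip_force: 0.0
time: 1.77
ee_pos: [0.4555, -0.1242, 0.195]
eef_rot: [0.827, 0.563, -0.0, 0.0]
ft_force: [1.0, -0.5, -0.6]
width: 0.0872
grip_force: 0.0
```

```bash
python3 -m crank '{"steps":[[[0.62,0.96,-0.2],[0,0,0.53]],[[0.62,0.96,-0.2],[0,0,0.53]],[[0.62,0.96,-0.2],[0,0,0.53]],[[0.62,0.96,-0.2],[0,0,0.53]],[[0.62,0.96,-0.2],[0,0,0.53]],[[0.62,0.96,-0.2],[0,0,0.53]],[[0.62,0.96,-0.2],[0,0,0.53]],[[0.62,0.96,-0.2],[0,0,0.53]],[[0.66,0.94,-0.2],[0,0,0.52]],[[0,0,0],[0,0,0]]]}'
python3 - <<'E'
from h import *
c=grab('wrist'); cv2.imwrite('pics/w0.png',c['pixels'])
P=cloud(c); px=cv2.cvtColor(c['pixels'],cv2.COLOR_BGR2HSV)
m=(P[...,2]>.037)&(P[...,2]<.075)&(abs(P[...,0]-.596)<.06)&(abs(P[...,1]-.091)<.09)
Q=P[m]; print(cv2.minAreaRect((Q[:,:2]*1000).astype(np.float32)),np.percentile(Q[:,2],97))
print(monitor.read_state()['joint_positions'].round(2))
E
```

```text
time: 2.6
ee_pos: [0.596, 0.0956, 0.1484]
eef_rot: [0.691, 0.723, 0.001, -0.002]
ft_force: [-0.5, 0.4, 0.1]
width: 0.0873
grip_force: 0.0
((597.1736450195312, 91.13262939453125), (60.961421966552734, 111.54293823242188), 2.386662006378174) 0.06480327451028499
[ 0.37  0.42 -0.77  1.55  0.3   1.3  -0.4 ]
```

View pics/w0.png

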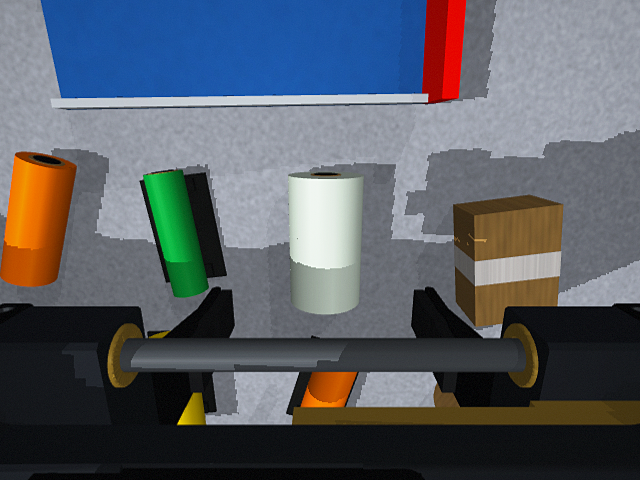

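The white roll is centred between the fingers at (325,245), and the wrist measurement agrees with the top camera. I'm going down to grip it.

```bash
python3 -m crank '{"steps":[[[0.04,-0.18,-0.9],[0,0,0]],[[0,0,-0.9],[0,0,0]],[[0,0,-0.9],[0,0,0]],[[0,0,-0.9],[0,0,0]],[[0,0,-0.7],[0,0,0]],[[0,0,-0.5],[0,0,0]],[[0,0,-0.4],[0,0,0]],[[0,0,-0.13],[0,0,0]],[[0,0,0],[0,0,0]]]}' 87
python3 -m crank '{"steps":[[[0,0,0],[0,0,0]],[[0,0,0],[0,0,0]],[[0,0,0],[0,0,0]],[[0,0,0],[0,0,0]],[[0,0,0],[0,0,0]],[[0,0,0],[0,0,0]],[[0,0,0],[0,0,0]],[[0,0,0],[0,0,0]]]}' 40 20
```

```text
time: 3.4
ee_pos: [0.5964, 0.0852, 0.0166]
eef_rot: [0.694, 0.72, -0.0, -0.0]
ft_force: [0.2, 0.3, -0.5]
width: 0.087
grip_force: 0.0
time: 4.07
ee_pos: [0.5976, 0.0856, 0.0176]
eef_rot: [0.694, 0.72, 0.001, 0.001]
ft_force: [4.1, -1.3, 3.1]
width: 0.0567
grip_force: 19.3
```

```bash
python3 -m crank '{"steps":[[[0,0,0.3],[0,0,0]],[[0,0,0.6],[0,0,0]],[[0,0,0.9],[0,0,0]],[[0,0,0.9],[0,0,0]],[[0,0,0.9],[0,0,0]],[[0,0,0.9],[0,0,0]],[[0,0,0.3],[0,0,0]],[[0,0,0],[0,0,0]]]}'
python3 - <<'E'
from h import *
c=grab('wrist'); cv2.imwrite('pics/w1.png',c['pixels'])
P=cloud(c); 
px=c['pixels'].astype(int)
m=(P[...,2]>.11)&(P[...,2]<.19)&(abs(P[...,0]-.596)<.04)&(abs(P[...,1]-.091)<.09)&(px.min(2)>110)
Q=P[m]; print(cv2.minAreaRect((Q[:,:2]*1000).astype(np.float32)),Q.min(0),Q.max(0))
E
```

```text
time: 4.73
ee_pos: [0.5974, 0.0859, 0.1393]
eef_rot: [0.694, 0.72, 0.001, 0.001]
ft_force: [0.1, 0.4, -4.2]
width: 0.0565
grip_force: 18.2
((595.9042358398438, 90.70565795898438), (61.31481170654297, 110.95040130615234), 2.481384515762329) [0.56288544 0.03412987 0.13088969] [0.62860866 0.14727955 0.18760527]
```

View pics/w1.png

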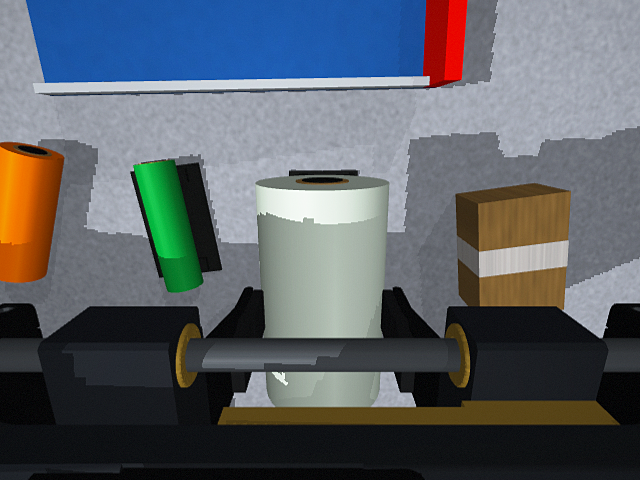

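White is held square at (322,290). I'm carrying it to the load point.

```bash
python3 -m crank '{"steps":[[[-0.5,0.6,0],[0,0,0.1]],[[-0.76,0.88,0],[0,0,0.1]],[[-0.76,0.88,0],[0,0,0.1]],[[-0.76,0.88,0],[0,0,0.06]],[[-0.76,0.88,0],[0,0,0]],[[-0.76,0.88,0],[0,0,0]],[[-0.76,0.88,0],[0,0,0]],[[-0.6,0.7,0],[0,0,0]],[[-0.4,0.42,-0.2],[0,0,0]],[[0,0,-0.3],[0,0,0]]]}'
python3 -m crank '{"steps":[[[0,0,-0.6],[0,0,0]],[[0,0,-0.8],[0,0,0]],[[0,0,-0.6],[0,0,0]],[[0,0,-0.3],[0,0,0]],[[0,0,-0.1],[0,0,0]],[[0,0,0],[0,0,0]],[[0,0,0],[0,0,0]]]}'
python3 - <<'E'
from h import *
c=grab('wrist');P=cloud(c);px=c['pixels'].astype(int)
m=(P[...,2]>.08)&(P[...,2]<.14)&(abs(P[...,0]-.444)<.04)&(abs(P[...,1]-.266)<.09)&(px.min(2)>100)
Q=P[m]; print(cv2.minAreaRect((Q[:,:2]*1000).astype(np.float32)),Q.min(0),Q.max(0))
E
```

```text
time: 5.62
ee_pos: [0.4419, 0.2633, 0.1235]
eef_rot: [0.68, 0.733, -0.0, -0.001]
ft_force: [-0.2, 0.3, -3.6]
width: 0.0563
grip_force: 18.2
time: 6.2
ee_pos: [0.4454, 0.2606, 0.0648]
eef_rot: [0.682, 0.731, 0.0, -0.0]
ft_force: [1.0, 0.8, -3.2]
width: 0.0569
grip_force: 18.2
((443.8607482910156, 265.3409729003906), (61.08445739746094, 111.14917755126953), 4.400825023651123) [0.40940604 0.20780597 0.08000589] [0.4781219  0.32267604 0.11325809]
```

```bash
python3 -m crank '{"steps":[[[0,0,-0.16],[0,0,0]],[[0,0,0],[0,0,0]],[[0,0,0],[0,0,0]]]}'
python3 -m crank '{"steps":[[[0,0,0],[0,0,0]],[[0,0,0],[0,0,0]],[[0,0,0],[0,0,0]],[[0,0,0],[0,0,0]],[[0,0,0.4],[0,0,0]],[[0,0,0.8],[0,0,0]],[[0,0,1],[0,0,0]],[[0,0,1],[0,0,0]],[[0,0,1],[0,0,0]],[[0,0,0],[0,0,0]]]}' 87
python3 -m crank '{"steps":[[[0,0,0],[0,0,0]],[[0,0,0],[0,0,0]],[[0,0,0],[0,0,0]],[[0,0,0],[0,0,0]],[[0,0,0],[0,0,0]],[[0,0,0],[0,0,0]],[[0,0,0],[0,0,0]],[[0,0,0],[0,0,0]]]}'
python3 - <<'E'
from h import *
c=grab('side'); cv2.imwrite('pics/s1.png',c['pixels'])
E
```

```text
time: 6.5
ee_pos: [0.446, 0.261, 0.0612]
eef_rot: [0.682, 0.731, 0.001, 0.0]
ft_force: [0.9, 1.5, 1.5]
width: 0.0562
grip_force: 19.0
time: 7.33
ee_pos: [0.4468, 0.2622, 0.1706]
eef_rot: [0.682, 0.731, 0.003, 0.001]
ft_force: [1.1, -0.4, 0.1]
width: 0.0871
grip_force: 0.0
time: 8.0
ee_pos: [0.445, 0.2605, 0.1653]
eef_rot: [0.682, 0.731, -0.0, -0.0]
ft_force: [0.5, 0.1, -0.7]
width: 0.0869
grip_force: 0.0
```

View pics/s1.png

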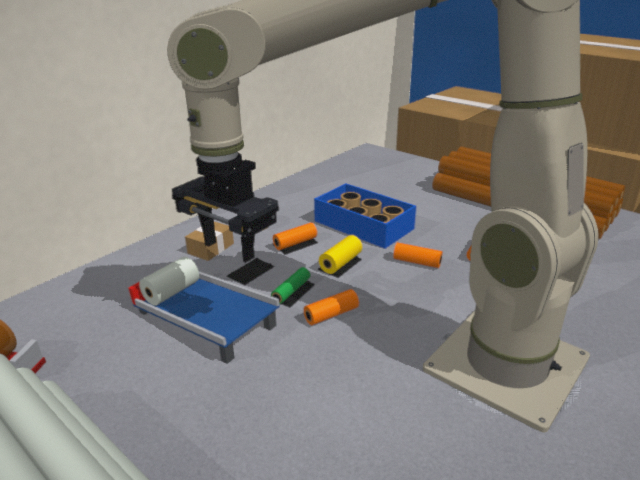

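White is against the stop, around (168,280). Yellow is next.

```bash
python3 -m crank '{"steps":[[[0.04,-0.6,0],[0,0,0]],[[0.04,-0.96,0],[0,0,0]],[[0.04,-0.96,0],[0,0,0]],[[0.04,-0.96,0],[0,0,0]],[[0.04,-0.96,0],[0,0,0]],[[0.04,-0.96,0],[0,0,0]],[[0.04,-0.96,0],[0,0,0]],[[0.04,-0.96,0],[0,0,0]],[[0.02,-0.96,0],[0,0,0]],[[0,-0.96,0],[0,0,0]]]}'
python3 -m crank '{"steps":[[[0,-0.96,0],[0,0,0]],[[0,-0.96,0],[0,0,0]],[[0,-0.96,0],[0,0,0]],[[0,-0.8,0],[0,0,0]],[[0,-0.5,-0.4],[0,0,0]],[[0,0,-0.9],[0,0,0]],[[0,0,-0.9],[0,0,0]],[[0,0,-0.9],[0,0,0]],[[0,0,0],[0,0,0]]]}'
python3 - <<'E'
from h import *
c=grab('wrist');P=cloud(c);h=cv2.cvtColor(c['pixels'],cv2.COLOR_BGR2HSV)
m=(P[...,2]>.03)&(P[...,2]<.065)&(abs(P[...,0]-.453)<.05)&(abs(P[...,1]+.075)<.09)&(h[...,1]>110)
Q=P[m]; print(cv2.minAreaRect((Q[:,:2]*1000).astype(np.float32)),Q.max(0)); print(monitor.read_state()['ee_pos'])
E
```

```text
time: 8.88
ee_pos: [0.4536, 0.0284, 0.1656]
eef_rot: [0.682, 0.731, 0.0, 0.0]
ft_force: [0.4, 0.1, -0.2]
width: 0.0871
grip_force: 0.0
time: 9.63
ee_pos: [0.4508, -0.0741, 0.0837]
eef_rot: [0.682, 0.731, -0.001, -0.003]
ft_force: [-1.4, 0.2, -0.1]
width: 0.0869
grip_force: 0.0
((453.3352355957031, -75.4254379272461), (51.38359451293945, 111.29104614257812), 3.989962100982666) [ 0.48217156 -0.01930813  0.056523  ]
[ 0.45194006 -0.07412719  0.0859732 ]
```

```bash
python3 -m crank '{"steps":[[[0,0,-0.8],[0,0,0]],[[0,0,-0.8],[0,0,0]],[[0,0,-0.7],[0,0,0]],[[0,0,-0.4],[0,0,0]],[[0,0,-0.26],[0,0,0]],[[0,0,0],[0,0,0]],[[0,0,0],[0,0,0]]]}'
python3 -m crank '{"steps":[[[0,0,0],[0,0,0]],[[0,0,0],[0,0,0]],[[0,0,0],[0,0,0]],[[0,0,0],[0,0,0]],[[0,0,0],[0,0,0]],[[0,0,0],[0,0,0]],[[0,0,0],[0,0,0]],[[0,0,0],[0,0,0]],[[0,0,0],[0,0,0]]]}' 35 20
python3 -m crank '{"steps":[[[0,0,0.3],[0,0,0]],[[0,0,0.6],[0,0,0]],[[0,0,0.9],[0,0,0]],[[0,0,0.9],[0,0,0]],[[0,0,0.9],[0,0,0]],[[0,0,0.9],[0,0,0]],[[0,0,0.4],[0,0,0]],[[0,0,0],[0,0,0]]]}'
cat > look.py <<'E'
from h import *; import sys
x,y,z0,z1=map(float,sys.argv[1:5])
c=grab('wrist');P=cloud(c);h=cv2.cvtColor(c['pixels'],cv2.COLOR_BGR2HSV)
m=(P[...,2]>z0)&(P[...,2]<z1)&(abs(P[...,0]-x)<.04)&(abs(P[...,1]-y)<.09)&(h[...,1]>110)&(h[...,0]<90)&(h[...,2]>70)
n,l,s,_=cv2.connectedComponentsWithStats(m.astype(np.uint8)); m=l==1+np.argmax(s[1:,4])
Q=P[m]; print(cv2.minAreaRect((Q[:,:2]*1000).astype(np.float32)),'ztop',np.percentile(Q[:,2],98),Q.max(0)[2]); print(monitor.read_state()['ee_pos'])
E
python3 look.py .453 -.075 .12 .2
```

```text
time: 10.27
ee_pos: [0.4542, -0.0749, 0.0147]
eef_rot: [0.682, 0.731, 0.0, 0.0]
ft_force: [0.1, -0.4, -1.0]
width: 0.0866
grip_force: 0.0
time: 11.02
ee_pos: [0.454, -0.075, 0.0141]
eef_rot: [0.682, 0.731, 0.0, 0.0]
ft_force: [1.1, -0.4, 1.2]
width: 0.0438
grip_force: 17.7
time: 11.68
ee_pos: [0.4548, -0.0752, 0.1385]
eef_rot: [0.682, 0.731, 0.001, 0.002]
ft_force: [0.6, -0.3, -2.0]
width: 0.0436
grip_force: 17.1
((452.2633972167969, -55.937896728515625), (51.250877380371094, 71.6628646850586), 3.7444040775299072) ztop 0.17937022649674755 0.18059023655161868
[ 0.45389656 -0.07512563  0.13678921]
```

```bash
python3 -m crank '{"steps":[[[-0.04,0.5,0],[0,0,0]],[[-0.04,0.9,0],[0,0,0]],[[-0.04,0.96,0],[0,0,0]],[[-0.04,0.96,0],[0,0,0]],[[-0.04,0.96,0],[0,0,0]],[[-0.04,0.96,0],[0,0,0]],[[-0.04,0.96,0],[0,0,0]],[[-0.04,0.96,0],[0,0,0.04]],[[-0.04,0.96,0],[0,0,0]],[[0,0.96,0],[0,0,0]]]}'
python3 -m crank '{"steps":[[[0,0.96,0],[0,0,0]],[[0,0.96,0],[0,0,0]],[[0,0.9,0],[0,0,0]],[[0,0.8,0],[0,0,0]],[[0,0.6,-0.2],[0,0,0]],[[0,0.33,-0.5],[0,0,0]],[[0,0,-0.8],[0,0,0]],[[0,0,-0.8],[0,0,0]],[[0,0,-0.5],[0,0,0]],[[0,0,0],[0,0,0]]]}'
python3 -m crank '{"steps":[[[0,0,0],[0,0,0]],[[0,0,0],[0,0,0]]]}'
python3 look.py .444 .266 .06 .14
```

```text
time: 12.57
ee_pos: [0.4429, 0.1538, 0.1349]
eef_rot: [0.681, 0.733, -0.001, -0.001]
ft_force: [-0.2, 0.7, -1.2]
width: 0.0435
grip_force: 17.1
time: 13.4
ee_pos: [0.4418, 0.265, 0.0629]
eef_rot: [0.681, 0.733, -0.003, -0.001]
ft_force: [-0.0, -1.1, -2.2]
width: 0.0435
grip_force: 17.1
time: 13.57
ee_pos: [0.4447, 0.2662, 0.0671]
eef_rot: [0.681, 0.732, 0.0, -0.0]
ft_force: [0.2, 0.3, -1.9]
width: 0.0441
grip_force: 17.1
((442.068603515625, 285.26513671875), (51.16371536254883, 71.91120147705078), 4.220667362213135) ztop 0.10798497503578944 0.10916295669408826
[0.44505839 0.26628325 0.06737105]
```

```bash
python3 -m crank '{"steps":[[[0,0,-0.24],[0,0,0]],[[0,0,-0.12],[0,0,0]],[[0,0,0],[0,0,0]],[[0,0,0],[0,0,0]]]}'
python3 -m crank '{"steps":[[[0,0,0],[0,0,0]],[[0,0,0],[0,0,0]],[[0,0,0],[0,0,0]],[[0,0,0],[0,0,0]],[[0,0,0.4],[0,0,0]],[[0,0,0.8],[0,0,0]],[[0,0,1],[0,0,0]],[[0,0,1],[0,0,0]],[[0,0,1],[0,0,0]],[[0,0,0],[0,0,0]]]}' 87
```

```text
time: 13.95
ee_pos: [0.4451, 0.2658, 0.0578]
eef_rot: [0.681, 0.732, 0.0, 0.0]
ft_force: [0.9, -0.7, 1.3]
width: 0.0445
grip_force: 18.0
time: 14.78
ee_pos: [0.4464, 0.2676, 0.1677]
eef_rot: [0.681, 0.733, 0.003, 0.001]
ft_force: [0.7, 1.7, 0.1]
width: 0.0863
grip_force: 0.0
```

```bash
python3 -m crank '{"steps":[[[0.3,-0.6,0],[0,0,-0.2]],[[0.44,-0.94,0],[0,0,-0.27]],[[0.44,-0.94,0],[0,0,-0.27]],[[0.44,-0.94,0],[0,0,-0.27]],[[0.44,-0.94,0],[0,0,-0.27]],[[0.44,-0.94,0],[0,0,-0.27]],[[0.44,-0.94,0],[0,0,-0.27]],[[0.44,-0.94,0],[0,0,-0.27]],[[0.44,-0.94,0],[0,0,-0.27]],[[0.44,-0.94,0],[0,0,-0.27]]]}'
python3 -m crank '{"steps":[[[0.44,-0.94,0],[0,0,-0.27]],[[0.44,-0.94,0],[0,0,-0.27]],[[0.44,-0.94,0],[0,0,-0.27]],[[0.44,-0.94,0],[0,0,-0.27]],[[0.34,-0.88,-0.2],[0,0,-0.03]],[[0,0,-0.6],[0,0,0]],[[0,0,-0.9],[0,0,0]],[[0,0,-0.9],[0,0,0]],[[0,0,0],[0,0,0]],[[0,0,0],[0,0,0]]]}'
python3 look.py .604 -.076 .02 .06
python3 - <<'E'
from h import *
c=grab('top');cv2.imwrite('pics/t2.png',c['pixels'])
E
```

```text
time: 15.62
ee_pos: [0.5518, 0.0369, 0.1623]
eef_rot: [0.761, 0.649, -0.0, 0.0]
ft_force: [-0.2, 1.0, -0.1]
width: 0.0871
grip_force: 0.0
time: 16.45
ee_pos: [0.6031, -0.0774, 0.0966]
eef_rot: [0.791, 0.612, -0.001, -0.001]
ft_force: [0.3, 0.5, 0.5]
width: 0.0868
grip_force: 0.0
((605.4064331054688, -77.08883666992188), (111.41053009033203, 41.90974426269531), 75.79798126220703) ztop 0.045066893747364625 0.04628714357374181
[ 0.60409808 -0.07714649  0.09805054]
```

View pics/t2.png

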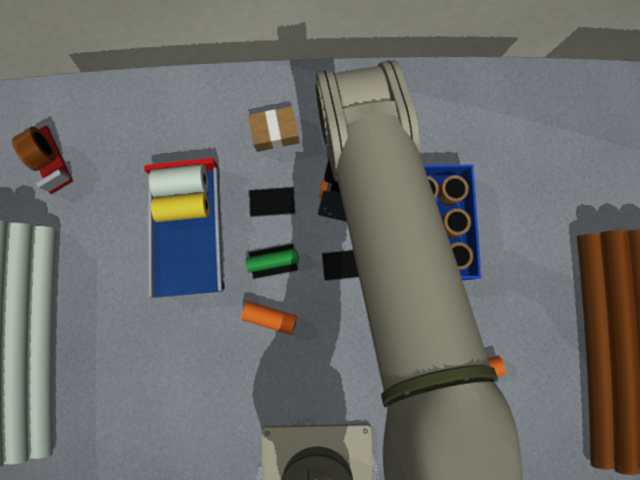

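White at (178,181) and yellow at (180,207) lie in contact at the stop. The gripper is above the far orange roll, so I'm going down to it.

```bash
python3 -m crank '{"steps":[[[0,0,-0.8],[0,0,0]],[[0,0,-0.9],[0,0,0]],[[0,0,-0.8],[0,0,0]],[[0,0,-0.5],[0,0,0]],[[0,0,-0.4],[0,0,0]],[[0,0,-0.16],[0,0,0]],[[0,0,0],[0,0,0]],[[0,0,0],[0,0,0]]]}'
python3 -m crank '{"steps":[[[0,0,0],[0,0,0]],[[0,0,0],[0,0,0]],[[0,0,0],[0,0,0]],[[0,0,0],[0,0,0]],[[0,0,0],[0,0,0]],[[0,0,0],[0,0,0]],[[0,0,0],[0,0,0]],[[0,0,0],[0,0,0]],[[0,0,0],[0,0,0]],[[0,0,0],[0,0,0]]]}' 26 18
python3 -m crank '{"steps":[[[0,0,0.3],[0,0,0]],[[0,0,0.6],[0,0,0]],[[0,0,0.9],[0,0,0]],[[0,0,0.9],[0,0,0]],[[0,0,0.9],[0,0,0]],[[0,0,0.9],[0,0,0]],[[0,0,0.5],[0,0,0]],[[0,0,0],[0,0,0]],[[0,0,0],[0,0,0]]]}'
python3 look.py .605 -.077 .12 .2
```

```text
time: 17.22
ee_pos: [0.6044, -0.0767, 0.0094]
eef_rot: [0.791, 0.612, 0.001, 0.0]
ft_force: [-0.7, 0.9, 0.5]
width: 0.0872
grip_force: 0.0
time: 18.05
ee_pos: [0.605, -0.077, 0.0093]
eef_rot: [0.791, 0.612, 0.001, 0.001]
ft_force: [3.0, -1.5, 3.6]
width: 0.0317
grip_force: 15.3
time: 18.8
ee_pos: [0.6035, -0.0767, 0.1334]
eef_rot: [0.791, 0.612, -0.0, 0.0]
ft_force: [-0.3, 0.1, -1.1]
width: 0.026
grip_force: 0.0Traceback (most recent call last):
  File "look.py", line 5, in <module>
    n,l,s,_=cv2.connectedComponentsWithStats(m.astype(np.uint8)); m=l==1+np.argmax(s[1:,4])
                                                                         ~~~~~~~~~^^^^^^^^^
    return _wrapfunc(a, 'argmax', axis=axis, out=out, **kwds)
    return bound(*args, **kwds)
ValueError: attempt to get argmax of an empty sequence
```

The orange roll slipped out. Checking where it is now.

```bash
python3 -m crank '{"steps":[[[0,0,0],[0,0,0]],[[0,0,0],[0,0,0]],[[0,0,0],[0,0,0]],[[0,0,0],[0,0,0]],[[0,0,0],[0,0,0]],[[0,0,0],[0,0,0]]]}' 87
sed -i 's/^Q=P\[m\]; print/cv2.imwrite("pics\/"+sys.argv[5],c["pixels"]) if len(sys.argv)>5 else 0\n&/' look.py
python3 look.py .604 -.076 .02 .06 w3.png
```

```text
time: 19.35
ee_pos: [0.6036, -0.0767, 0.1332]
eef_rot: [0.791, 0.612, -0.0, -0.0]
ft_force: [-0.1, -0.5, 0.7]
width: 0.0579
grip_force: 0.0
((605.877685546875, -77.16448974609375), (111.39501190185547, 41.71879959106445), 75.87039947509766) ztop 0.04507520262507764 0.04622328125882019
[ 0.60362045 -0.07672031  0.13335647]
```

View pics/w3.png

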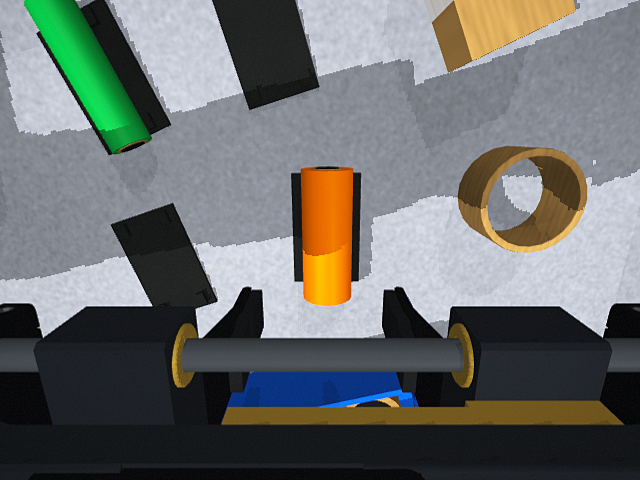

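The orange roll is still on its pad at (327,235). The measured widths suggest the fingers touched about 10 mm above the axis. I'll use the side camera to check where the fingertips really are.

```bash
python3 - <<'E'
from h import *
c=grab('side');P=cloud(c);s=monitor.read_state();t=s['ee_pos'];print(t,s['width'])
m=(abs(P[...,0]-t[0])<.09)&(abs(P[...,1]-t[1])<.05)&(P[...,2]>.08)&(P[...,2]<.3)
Q=P[m]-t
for a in np.arange(-.03,.12,.006):
    q=Q[(Q[:,2]>=a)&(Q[:,2]<a+.006)]
    if len(q): print(round(a*1000),len(q),(q[:,:2].min(0)*1000).round(),(q[:,:2].max(0)*1000).round())
ys,xs=np.where(m); x0,x1,y0,y1=xs.min(),xs.max(),ys.min(),ys.max(); print(x0,x1,y0,y1)
cv2.imwrite('pics/s3.png',cv2.resize(c['pixels'][max(y0-10,0):y1+60,max(x0-20,0):x1+20],None,fx=4,fy=4)[:600,:800])
E
```

```text
[ 0.60363222 -0.07671469  0.1333954 ] 0.06621074930634441
24 25 [-43. -14.] [36. 19.]
30 49 [-45. -18.] [40. 20.]
36 41 [-46. -19.] [37. 18.]
42 43 [-43. -19.] [40. 22.]
48 40 [-44. -18.] [40. 21.]
54 42 [-47. -16.] [38. 22.]
60 42 [-46. -17.] [46. 21.]
66 43 [-49. -15.] [41. 21.]
72 40 [-49. -14.] [45. 23.]
78 19 [-49. -12.] [45. 20.]
84 11 [-35.  -6.] [48. 19.]
90 17 [-88. -23.] [50. 41.]
96 74 [-89. -25.] [87. 49.]
102 118 [-90. -14.] [90. 50.]
108 149 [-89.  -7.] [89. 50.]
114 126 [-89.  -5.] [89. 49.]
260 324 132 193
```

View pics/s3.png

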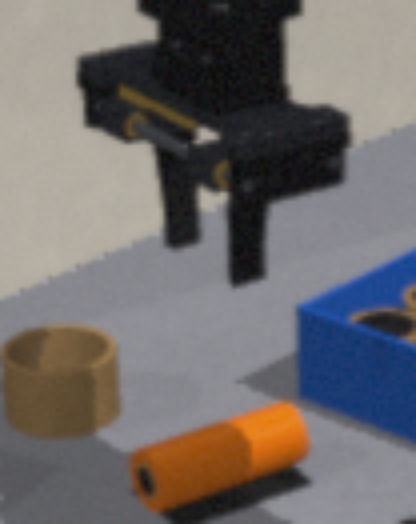

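The real fingertips are about 24 mm above the reported TCP, so I was gripping at the very tips. I'm going about 23 mm lower, with force checks.

```bash
python3 -m crank '{"steps":[[[0.08,0,-0.6],[0,0,0]],[[0,0,-0.9],[0,0,0]],[[0,0,-0.9],[0,0,0]],[[0,0,-0.9],[0,0,0]],[[0,0,-0.9],[0,0,0]],[[0,0,-0.6],[0,0,0]],[[0,0,-0.3],[0,0,0]],[[0,0,-0.2],[0,0,0]],[[0,0,0],[0,0,0]]]}' 87
python3 -m crank '{"steps":[[[0,0,-0.2],[0,0,0]],[[0,0,-0.2],[0,0,0]],[[0,0,-0.16],[0,0,0]],[[0,0,0],[0,0,0]],[[0,0,0],[0,0,0]]]}'
```

```text
time: 20.2
ee_pos: [0.6055, -0.0766, 0.0005]
eef_rot: [0.791, 0.612, -0.0, -0.0]
ft_force: [-0.9, 0.6, -0.5]
width: 0.087
grip_force: 0.0
time: 20.62
ee_pos: [0.6056, -0.0767, -0.0131]
eef_rot: [0.791, 0.612, -0.0, -0.0]
ft_force: [-0.1, 0.0, 0.7]
width: 0.0869
grip_force: 0.0
```

```bash
python3 -m crank '{"steps":[[[0,0,0],[0,0,0]],[[0,0,0],[0,0,0]],[[0,0,0],[0,0,0]],[[0,0,0],[0,0,0]],[[0,0,0],[0,0,0]],[[0,0,0],[0,0,0]],[[0,0,0],[0,0,0]],[[0,0,0],[0,0,0]],[[0,0,0],[0,0,0]],[[0,0,0],[0,0,0]]]}' 30 20
python3 -m crank '{"steps":[[[0,0,0.3],[0,0,0]],[[0,0,0.6],[0,0,0]],[[0,0,0.9],[0,0,0]],[[0,0,0.9],[0,0,0]],[[0,0,0.9],[0,0,0]],[[0,0,0.9],[0,0,0]],[[0,0,0.5],[0,0,0]],[[0,0,0],[0,0,0]],[[0,0,0],[0,0,0]]]}'
python3 look.py .605 -.077 .09 .18
```

```text
time: 21.45
ee_pos: [0.6057, -0.0767, -0.013]
eef_rot: [0.791, 0.612, 0.0, 0.0]
ft_force: [0.2, -0.5, 0.1]
width: 0.0411
grip_force: 20.0
time: 22.2
ee_pos: [0.6058, -0.0768, 0.1124]
eef_rot: [0.791, 0.612, 0.0, 0.001]
ft_force: [0.9, 0.4, -1.3]
width: 0.0415
grip_force: 20.0
((610.5341796875, -52.96825408935547), (62.13969039916992, 44.3964958190918), 75.88179016113281) ztop 0.17036622255820877 0.171529308365071
[ 0.60508798 -0.07683619  0.11116558]
```

```bash
python3 -m crank '{"steps":[[[-0.3,0.6,0],[0,0,0.2]],[[-0.45,0.94,0],[0,0,0.27]],[[-0.45,0.94,0],[0,0,0.27]],[[-0.45,0.94,0],[0,0,0.27]],[[-0.45,0.94,0],[0,0,0.27]],[[-0.45,0.94,0],[0,0,0.27]],[[-0.45,0.94,0],[0,0,0.27]],[[-0.45,0.94,0],[0,0,0.27]],[[-0.45,0.94,0],[0,0,0.27]],[[-0.45,0.94,0],[0,0,0.27]]]}'
python3 -m crank '{"steps":[[[-0.45,0.94,0],[0,0,0.27]],[[-0.45,0.94,0],[0,0,0.27]],[[-0.45,0.94,0],[0,0,0.27]],[[-0.45,0.94,0],[0,0,0.27]],[[-0.25,0.73,-0.1],[0,0,0.03]],[[0,0,-0.6],[0,0,0]],[[0,0,-0.8],[0,0,0]],[[0,0,-0.8],[0,0,0]],[[0,0,0],[0,0,0]],[[0,0,0],[0,0,0]]]}'
python3 look.py .445 .262 .03 .14
```

```text
time: 23.08
ee_pos: [0.4955, 0.1518, 0.1117]
eef_rot: [0.715, 0.699, -0.0, -0.0]
ft_force: [0.8, -0.0, -1.0]
width: 0.0412
grip_force: 20.0
time: 23.92
ee_pos: [0.4443, 0.2625, 0.054]
eef_rot: [0.68, 0.733, -0.001, -0.001]
ft_force: [0.4, 0.6, 0.1]
width: 0.0414
grip_force: 20.0
((441.0101318359375, 286.88641357421875), (44.2715950012207, 62.052215576171875), 4.712767601013184) ztop 0.1120425858903738 0.11344974779115793
[0.44521358 0.26277328 0.05498559]
```

```bash
python3 -m crank '{"steps":[[[0,0,-0.4],[0,0,0]],[[0,0,-0.3],[0,0,0]],[[0,0,-0.2],[0,0,0]],[[0,0,0],[0,0,0]],[[0,0,0],[0,0,0]]]}'
python3 look.py .445 .262 .03 .14
python3 -m crank '{"steps":[[[0,0,0],[0,0,0]],[[0,0,0],[0,0,0]],[[0,0,0],[0,0,0]],[[0,0,0],[0,0,0]],[[0,0,0.4],[0,0,0]],[[0,0,0.8],[0,0,0]],[[0,0,1],[0,0,0]],[[0,0,1],[0,0,0]],[[0,0,1],[0,0,0]],[[0,0,0],[0,0,0]]]}' 64
```

```text
time: 24.38
ee_pos: [0.4455, 0.262, 0.0317]
eef_rot: [0.681, 0.732, -0.0, -0.0]
ft_force: [-0.2, -0.1, -1.3]
width: 0.0416
grip_force: 20.0
((442.3558654785156, 286.3163146972656), (44.22029113769531, 62.335140228271484), 3.964581251144409) ztop 0.08982965477260399 0.09109188224628623
[0.44560654 0.26210333 0.03198933]
time: 25.27
ee_pos: [0.4475, 0.2639, 0.1423]
eef_rot: [0.681, 0.733, 0.003, 0.001]
ft_force: [0.2, 0.9, 0.6]
width: 0.0639
grip_force: 0.0
```

```bash
python3 -m crank '{"steps":[[[0.1,-0.6,0],[0,0,0.1]],[[0.1,-0.9,0],[0,0,0.1]],[[0.1,-0.9,0],[0,0,0.1]],[[0.1,-0.9,0],[0,0,0.1]],[[0.1,-0.9,0],[0,0,0.1]],[[0.1,-0.9,0],[0,0,0.1]],[[0.1,-0.9,0],[0,0,0.1]],[[0.1,-0.9,-0.3],[0,0,0.06]],[[0,-0.16,-0.7],[0,0,0]],[[0,0,-0.7],[0,0,0]]]}' 70
python3 -m crank '{"steps":[[[0,0,0],[0,0,0]],[[0,0,0],[0,0,0]]]}'
python3 look.py .465 .086 .016 .06
python3 - <<'E'
from h import *
c=grab('top');cv2.imwrite('pics/t4.png',c['pixels'])
E
```

```text
time: 26.1
ee_pos: [0.4664, 0.0834, 0.0947]
eef_rot: [0.658, 0.753, 0.0, 0.001]
ft_force: [-0.7, 0.7, 0.1]
width: 0.0698
grip_force: 0.0
time: 26.27
ee_pos: [0.4651, 0.0858, 0.0945]
eef_rot: [0.656, 0.755, -0.0, -0.001]
ft_force: [-0.2, -0.5, 0.2]
width: 0.0704
grip_force: 0.0
((464.7552185058594, 85.78308868408203), (31.718219757080078, 110.8411636352539), 9.497528076171875) ztop 0.035076925956010814 0.03618264585465583
[0.46575894 0.08614226 0.09527496]
```

View pics/t4.png

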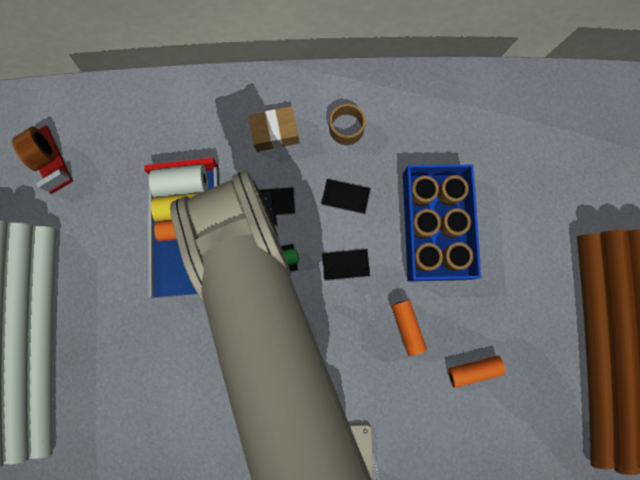

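Orange has joined the row at (165,231). Now gripping green.

```bash
python3 -m crank '{"steps":[[[0,0,-0.7],[0,0,0.24]],[[0,0,-0.9],[0,0,0]],[[0,0,-0.9],[0,0,0]],[[0,0,-0.7],[0,0,0]],[[0,0,-0.4],[0,0,0]],[[0,0,-0.3],[0,0,0]],[[0,0,-0.3],[0,0,0]],[[0,0,-0.2],[0,0,0]],[[0,0,0],[0,0,0]],[[0,0,0],[0,0,0]]]}'
python3 -m crank '{"steps":[[[0,0,0],[0,0,0]],[[0,0,0],[0,0,0]],[[0,0,0],[0,0,0]],[[0,0,0],[0,0,0]],[[0,0,0],[0,0,0]],[[0,0,0],[0,0,0]],[[0,0,0],[0,0,0]],[[0,0,0],[0,0,0]],[[0,0,0],[0,0,0]],[[0,0,0],[0,0,0]]]}' 22 15
python3 -m crank '{"steps":[[[0,0,0.3],[0,0,0]],[[0,0,0.6],[0,0,0]],[[0,0,0.9],[0,0,0]],[[0,0,0.9],[0,0,0]],[[0,0,0.9],[0,0,0]],[[0,0,0.9],[0,0,0]],[[0,0,0.5],[0,0,0]],[[0,0,0],[0,0,0]],[[0,0,0],[0,0,0]]]}'
python3 look.py .465 .086 .09 .18
```

```text
time: 27.2
ee_pos: [0.466, 0.0857, -0.0152]
eef_rot: [0.648, 0.761, 0.0, 0.0]
ft_force: [-0.1, 0.1, 0.2]
width: 0.0699
grip_force: 0.0
time: 28.03
ee_pos: [0.4657, 0.0855, -0.0155]
eef_rot: [0.648, 0.761, 0.0, 0.0]
ft_force: [-0.4, 0.2, 1.2]
width: 0.0316
grip_force: 15.0
time: 28.78
ee_pos: [0.4658, 0.0853, 0.1094]
eef_rot: [0.648, 0.761, 0.0, 0.0]
ft_force: [-0.9, -0.2, -1.0]
width: 0.0314
grip_force: 15.0
((460.3295593261719, 108.08489227294922), (32.603946685791016, 65.17910766601562), 9.36874771118164) ztop 0.15999577408077995 0.1613986095647417
[0.46517164 0.08522221 0.10863256]
```

```bash
python3 -m crank '{"steps":[[[-0.1,0.5,0],[0,0,-0.12]],[[-0.1,0.9,0],[0,0,-0.12]],[[-0.1,0.9,0],[0,0,-0.12]],[[-0.1,0.9,0],[0,0,-0.12]],[[-0.1,0.9,0],[0,0,-0.12]],[[-0.1,0.9,0],[0,0,-0.12]],[[-0.1,0.9,0],[0,0,-0.12]],[[-0.1,0.7,0],[0,0,-0.12]],[[0,0.46,-0.3],[0,0,-0.04]],[[0,0,-0.7],[0,0,0]]]}'
python3 -m crank '{"steps":[[[0,0,-0.8],[0,0,0]],[[0,0,-0.5],[0,0,0]],[[0,0,0],[0,0,0]],[[0,0,0],[0,0,0]],[[0,0,0],[0,0,0]]]}'
python3 look.py .445 .262 .03 .14
```

```text
time: 29.67
ee_pos: [0.4451, 0.2656, 0.0844]
eef_rot: [0.68, 0.734, 0.001, -0.001]
ft_force: [-0.1, 0.4, -0.2]
width: 0.0317
grip_force: 15.0
time: 30.08
ee_pos: [0.4458, 0.2622, 0.0524]
eef_rot: [0.681, 0.732, 0.0, -0.0]
ft_force: [1.0, 0.6, -0.1]
width: 0.0316
grip_force: 15.0
((440.9303894042969, 285.4094543457031), (35.746177673339844, 64.75850677490234), 4.740411758422852) ztop 0.10299740133458969 0.10411591010808882
[0.44611258 0.26231351 0.0527359 ]
```

```bash
python3 -m crank '{"steps":[[[0,0,-0.4],[0,0,0]],[[0,0,-0.3],[0,0,0]],[[0,0,-0.2],[0,0,0]],[[0,0,0],[0,0,0]],[[0,0,0],[0,0,0]]]}'
python3 -m crank '{"steps":[[[0,0,0],[0,0,0]],[[0,0,0],[0,0,0]],[[0,0,0],[0,0,0]],[[0,0,0],[0,0,0]],[[0,0,0.4],[0,0,0]],[[0,0,0.8],[0,0,0]],[[0,0,1],[0,0,0]],[[0,0,1],[0,0,0]],[[0,0,1],[0,0,0]],[[0,0,0],[0,0,0]]]}' 48
python3 -m crank '{"steps":[[[0,-0.9,0.5],[0,0,0]],[[0,-0.9,0],[0,0,0]],[[0,-0.9,0],[0,0,0]],[[0,-0.9,0],[0,0,0]],[[0,-0.9,0],[0,0,0]],[[0,-0.9,0],[0,0,0]],[[0,-0.9,0],[0,0,0]],[[0,-0.9,0],[0,0,0]],[[0,-0.9,0],[0,0,0]],[[0,-0.9,0],[0,0,0]]]}'
python3 - <<'E'
from h import *
c=grab('top');P=cloud(c);cv2.imwrite('pics/t5.png',cv2.resize(c['pixels'][130:310,100:340],None,fx=3,fy=3))
c=grab('side');cv2.imwrite('pics/s5.png',cv2.resize(c['pixels'][220:380,100:340],None,fx=3,fy=3))
E
```

```text
time: 30.55
ee_pos: [0.4454, 0.262, 0.0291]
eef_rot: [0.681, 0.732, -0.0, -0.0]
ft_force: [-0.4, 0.0, 0.3]
width: 0.0315
grip_force: 15.0
time: 31.38
ee_pos: [0.4476, 0.2639, 0.1398]
eef_rot: [0.681, 0.733, 0.003, 0.001]
ft_force: [0.1, 1.1, 0.9]
width: 0.0478
grip_force: 0.0
time: 32.22
ee_pos: [0.4455, 0.0361, 0.1475]
eef_rot: [0.681, 0.732, 0.0, 0.0]
ft_force: [0.5, -0.4, -0.4]
width: 0.0479
grip_force: 0.0
```

View pics/t5.png

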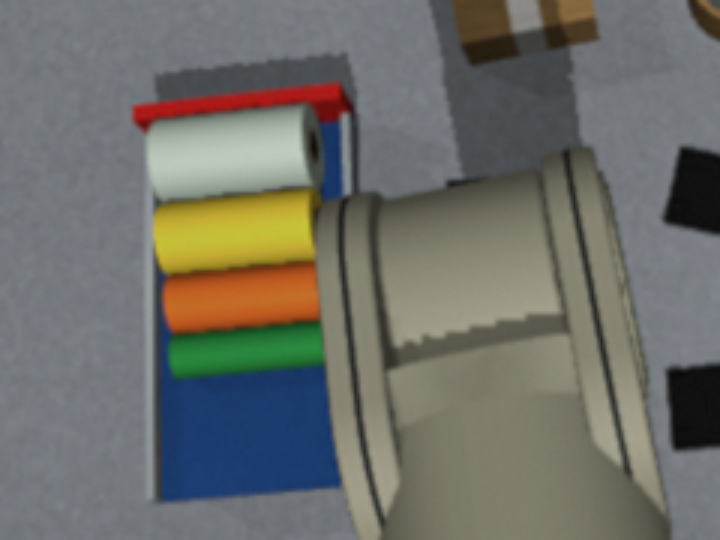

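View pics/s5.png

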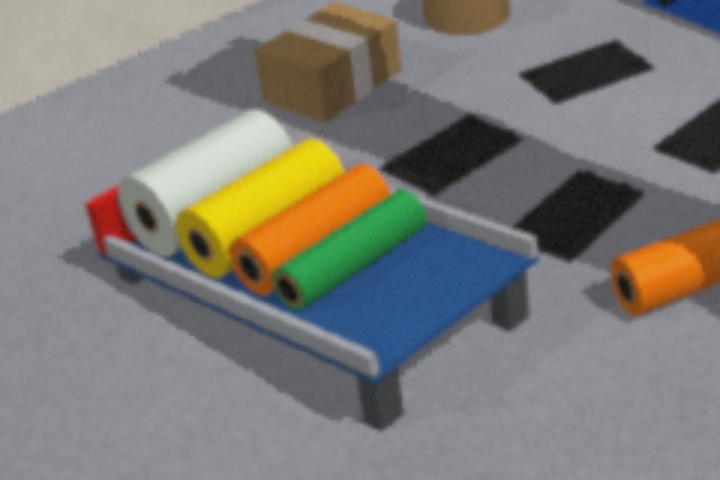

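All four rolls lie in order against the stop. I'll let them settle, then check the gaps numerically.

```bash
python3 -m crank '{"steps":[[[0,-0.8,0],[0,0,0]],[[0,-0.8,0],[0,0,0]],[[0,-0.8,0],[0,0,0]],[[0,-0.8,0],[0,0,0]],[[0,0,0],[0,0,0]],[[0,0,0],[0,0,0]],[[0,0,0],[0,0,0]],[[0,0,0],[0,0,0]],[[0,0,0],[0,0,0]],[[0,0,0],[0,0,0]]]}'
python3 - <<'E'
from h import *
c=grab('top');P=cloud(c);h=cv2.cvtColor(c['pixels'],cv2.COLOR_BGR2HSV)
o=np.array([.544,.272]);a=np.radians(4.2);ex=np.array([np.cos(a),np.sin(a)]);ey=np.array([-ex[1],ex[0]])
X=(P[...,:2]-o)@ex;Y=(P[...,:2]-o)@ey;D=P[...,2]-(.036-X*np.tan(np.radians(6)))
H=h[...,0];S=h[...,1]
for n,m,d in (('white',(S<60)&(D>.035),62),('yellow',(H>20)&(H<35)&(S>110),52),('orange',(H>6)&(H<18)&(S>110),42),('green',(H>45)&(H<80)&(S>110),32)):
    m=m&(abs(X)<.15)&(abs(Y)<.075)&(D>.4e-3*d)
    y=Y[m]; t=[1000*np.percentile(D[m&(Y>lo)&(Y<lo+.03)],97) for lo in (-.04,.0,.03)]
    rc=cv2.minAreaRect((np.c_[X[m],Y[m]]*1000).astype(np.float32)); print(n,np.round(rc[0],1),np.round(rc[1],1),round(rc[2],1),'top',np.round(t,1),'want',d)
E
```

```text
time: 33.15
ee_pos: [0.4457, -0.0422, 0.147]
eef_rot: [0.68, 0.733, 0.0, 0.0]
ft_force: [0.4, 0.1, -0.6]
width: 0.0477
grip_force: 0.0
white [92.3  1.5] [110.9  62.3] 89.7 top [63.6 63.5 63.3] want 62
yellow [ 9.7 -0.1] [102.6 112.2] 1.5 top [53.4 53.8 53.2] want 52
orange [-11.8  -3.5] [110.8  83.6] 89.0 top [43.6 43.4 43.8] want 42
green [-49.5  -2.8] [110.5  29. ] 89.7 top [34.8 34.  33.8] want 32
```

```bash
python3 -c "
from bench import ticket
print(ticket.close_job())"
```

```text
the job is handed in; nothing more can be done
None
```

The four rolls lie in one row against the red stop in the order white, yellow, orange, green, touching as far as the cameras can measure; I did not touch the carton or the ring core, and I handed the job in at about 33 s.

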